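# Hang up the oil cup and peel a fresh tray off the stack

## Task

The oil cup has been left standing in the top one of the nested oil trays: hang it by its handle on the free hook of the drip stand. Then peel just the top tray off the stack - the trays stick, so raise one corner first while the opposite corner is still down, leaving the next tray seated - and hold it up level, open side up, a good hand's breadth (10 cm) above where it sat, ready for me to pour oil into. Finish still holding the tray there, and leave the other things on the bench where they are.

Things in the scene. Friction and masses are not known exactly. Their poses are not given: they have to be found in the camera images.
- tray: TOP TRAY: grey plastic formed tray, 90 g. Origin: centre of its underside; x along its length, y across, z up. 233 (x) x 153 (y) x 46 high; floor 200 x 120 x 2.5; thin walls lean out 12 degrees up to a shoulder at z = 32, 3 in from the rim. Round the top a rim 9 thick, 14 deep (z = 32 to 46) with upright faces: on the long sides straight from x = -90 to +90, its middle at y = +-72
- next_tray (a joint): how far (m) the second tray, in which the top tray is nested, is pulled up; 0 = seated, 0.05 = end of travel. It slides up only, if pulled with more than about 10 N. Springy ribs in its long walls at x = +-75 pinch the top tray: about 6 to 10 N at one corner peel it loose, 9 to 17 N straight up. One end raised 45 by turning about the far end's rim frees all four ribs
- stack: the rest of the stack in a steel cradle, 270 x 165, screwed to the bench, never moves. Origin on the bench under its middle, axes as the seated top tray's. Seated, the top tray's origin is 64 above the bench, its rim top 110, the next tray's rim top 90. Lugs 6 deep under the middle of each side of a rim rest on the rim below: a 6 gap between rims. Steel ends 36 high at x = +-121
- cup: steel OIL CUP with a handle, at the start upright inside the top tray. Origin: centre of its underside; z up through its mouth. Round, 58 across, 75 high, wall 3, 130 g. The handle is a loop of 7 thick bar in the plane x = 0 on the +y side; its bar's centre line spans z = 12 to 60 and reaches out to y = 63, square at its upper outer corner
- cup_loop (a point): middle of the opening in the cup's handle, at (0, 45, 36) in the cup's frame. The opening is about 30 wide (y) and 41 high (z) and is passed through along the cup's x axis
- stand: steel DRIP STAND screwed to the bench: round base 150 across, 12 high; post 10 thick, ball on top (226 high). Origin: centre of the base on the bench. Its free hook, a 7 thick rod, leaves the post towards the stand's -x side at 210 high, runs nearly level (213 high at x = -70) and turns up at its end (tip at x = -84, 225 high). A lower hook on the +x side already carries a flat brush
- hook (a point): middle of the free hook's rod, on its axis, at (-45, 0, 212) in the stand's frame; x axis along the rod towards the post. A cup let go here with its handle over the rod swings down under the rod, hangs at a slant, sways for a few seconds and cannot slip off over the upturned tip
- corner0 (a point): top of the rim of the top tray at its +x +y corner (+109, +69, 46 in the tray's frame)
- corner1 (a point): top of the rim of the top tray at its -x +y corner (-109, +69, 46 in the tray's frame)
- corner2 (a point): top of the rim of the top tray at its -x -y corner (-109, -69, 46 in the tray's frame)
- corner3 (a point): top of the rim of the top tray at its +x -y corner (+109, -69, 46 in the tray's frame)
- block: bystander: cork sanding block, 112 x 57 x 35; origin at the middle of its underside
- oil_can: bystander: round steel can of oil, 84 across, 150 high; origin at the middle of its underside
- glue: bystander: white glue bottle, 56 across, 170 high; origin at the middle of its underside
- tape: bystander: roll of paper tape lying flat, 72 across, 25 high; origin at the middle of its underside
- rule: bystander: folded wooden rule lying flat, 235 x 16 x 14; origin at the middle of its underside
- boards: bystander, immovable: two oak boards, 260 x 190 x 40 each, one on the other; origin at the middle of the underside
- sander: bystander, immovable: small black sander, 130 x 75, about 112 high; origin at the middle of its underside
Mind the look-alikes: they are no part of the job. Leave any blue look-alike of the cup alone.

How it is judged:
By the outcome, as a careful person would: the job done as asked, in the order asked, and still so for the second after the job is handed in, while the arm keeps its last pose, push and grip.
It also fails if it takes over 58 s, if anything falls off the work surface, if the arm or the gripper's body presses on something with over 40 N, if the wrist force passes 120 N, or if a joint passes its speed limit or range.

## Robot

A 7-joint arm with a two-finger parallel gripper is mounted at the origin on the work surface. World frame = base frame: x ahead of the robot, y to its left, z up, the work surface at z = 0. Lengths are in m, angles in rad, forces in N, time in s.
With the tool pointing down it reaches from about 0.425 to 0.875 m from the base axis. Payload 4.7 kg.
Tool frame: the origin (TCP) lies midway between the tips of the shut fingers; the grasp point (between the pads) lies 19 mm behind it (arm.tcp_to_grasp is the distance from the TCP to the grasp point, in m); z points along the fingers, y is the line along which they close (so a half turn about z gives the same grasp; the last joint's range is limited). The gripper opens to 85 mm and grips with 20 to 120 N. Pads are 22 mm wide; open, the fingers measure 114 mm over their backs; the gripper's body (76 mm by 85 mm) begins 54 mm behind the grasp point. The pads swing forward as they close: fully open they stand 13 mm farther back than shut.
Start: joints at [1.31, 0.321, -0.07, 1.45, 0.023, 1.371, -0.057], TCP at [0.176, -0.626, 0.231] pointing down, gripper open.
Joint ranges: [-2.86, 2.86], [-0.3, 2.09], [-1.38, 1.24], [0.06, 2.45], [-1.56, 4.7], [0.09, 2.05], [-2.69, 2.69]. Speed limits (rad/s): [2.57, 2.57, 3.14, 3.14, 3.14, 3.14, 3.14].

## Interface

Orientations are given as a unit quaternion [w, x, y, z].
In Python, from cell import arm gives the robot as it stands.
- The arm moves only by the tool servo_tool, never from a script. Its argument "moves" is a list of rows, each an object with "linear": the shift along the tool's x, y, z in mm, a list of three; "turn": the turn about the tool's z in rad. A call has exactly 5 rows; each row shifts and turns the commanded pose from where the row before left it, along the tool's axes as they then stand; what a row does not reach is not made up. A row lasts 1/8 s, in which the tool goes at most 62.5 mm and 10.7 degrees, less where a joint would pass 70% of its speed; a pose out of reach is approached as far as the arm can. A call is refused whole if a number of a shift passes 62.5 or a number of a turn 0.188, either way. A call with a gripper value outside its range is refused whole. "claw" is the opening, from 0 (shut) to 1 (fully open), set as the call begins (left out, the last holds). The fingers move at their own pace and stop on an object; the grip force is fixed at half the most. Time passes only in rows, so rows that do not move let the fingers close, or fill a call up. It gives the time, the measured TCP pose, the force, the opening and the grip force at its end, in the units of the state.
- arm.state(): the state, without advancing time (a new reading comes with each control period).
- arm.snapshot(name): name is "scene" or "top"; returns (picture, depth): 384x512x3 uint8, red, green, blue; 384x512 float32, m along the optical axis (not along the pixel's ray), 0 where there is no reading.
- arm.camera_model(name): a dict with "vertical_fov" (degrees; the focal length in pixels is half the picture's height over the tangent of half this angle, whatever the lens; pixels are square), "cx", "cy" (the principal point, pixels), "extrinsics" (4x4, takes a point from camera to world coordinates). Camera axes: x right, y up, looking along -z (the intrinsics and any distortion apply to the point x, -y, -z); pixel columns grow to the right and rows downward; lengths in m; the calibration is good to about 2 mm. A picture is of the moment at which its call begins. camera_model takes no time and is no camera call.
- arm.hand_in(): hands the job in; it is judged then, once.
The state is a dict: "clock": time; "q": joint angles; "qvel": joint speeds; "joint_torque": joint torques, N m; "tool_pos": TCP position; "eef_rot": TCP orientation; "ft_force": force on the tool from outside, world axes, zero at the start; "wrist_torque": the same for the moment, N m; "gripper_width": opening from 0.0 (shut) to 1.0 (fully open); "grasp_force": force on a finger pad.
Only numpy, scipy, OpenCV 4.12 (cv2) and the standard library are available. Lean on these libraries where they do the work, as an engineer would, in place of code of your own. Each camera call takes 0.05 s, during which the arm holds its last target. There are 200 camera calls.

## Working session

There is one attempt and no reset: what is moved stays moved. The work goes in short steps, Python scripts to look and compute and a tool call to move; the robot and the scene stay as the last step left them, time stands still between calls to the robot, and variables do not carry over. Pictures are saved under pics/ and viewed, at most 10 in all, crops included, and the job is handed in when it is done.

Besides the shell and the picture viewer there is one more tool, called as name(argument=value, ...) on one line, values as JSON. servo_tool: Moves the arm, as the interface text tells. Its arguments: {"type":"object","properties":{"moves":{"type":"array"},"claw":{"type":"number"}},"required":["moves"]}

```bash
ls; mkdir -p pics; python3 - <<'E'
from cell import arm
import cv2,numpy as np
s=arm.state();print(s)
for n in("scene","top"):
    p,d=arm.snapshot(n);cv2.imwrite(f"pics/{n}0.png",p[:,:,::-1]);np.savez(f"{n}0.npz",p=p,d=d)
    print(n,arm.camera_model(n))
E
```

```text
pics
{'clock': 0.0, 'q': array([ 1.31009462,  0.32180864, -0.07009717,  1.45166824,  0.02261471,
        1.37078251, -0.05689848]), 'qvel': array([-0.00037375, -0.00011685,  0.0034741 ,  0.00075178, -0.00052193,
        0.00046007, -0.00019535]), 'joint_torque': array([ 3.68247565e-04, -4.93575954e+01, -3.81790912e-01, -3.14329612e+01,
        1.31013556e-02,  1.15382180e-02,  1.17756957e-05]), 'tool_pos': array([ 0.1761932 , -0.62511443,  0.23023631]), 'eef_rot': array([-9.21936687e-04,  9.90571710e-01,  1.36991986e-01, -1.82007933e-04]), 'ft_force': array([-0.64385939, -0.97907271,  0.17902257]), 'wrist_torque': array([-0.01219937, -0.01954659,  0.0072687 ]), 'grasp_force': 0.0, 'gripper_width': 0.9958305748142146}
scene {'vertical_fov': 51.06489294955943, 'cx': 252.45106615392027, 'cy': 191.60001052086795, 'extrinsics': array([[ 0.50903088, -0.47456951,  0.7181026 ,  1.3763384 ],
       [ 0.86073057,  0.28599438, -0.42112955, -0.56585978],
       [-0.00551807,  0.8324608 ,  0.55405646,  0.80168174],
       [ 0.        ,  0.        ,  0.        ,  1.        ]])}
top {'vertical_fov': 42.90581057076508, 'cx': 253.51177943807247, 'cy': 188.51002016758213, 'extrinsics': array([[-7.60860051e-03,  9.88399046e-01, -1.51688609e-01,
         2.87720045e-01],
       [-9.99970868e-01, -7.61299388e-03,  5.51807837e-04,
        -6.48610228e-02],
       [-6.09398115e-04,  1.51688389e-01,  9.88428177e-01,
         1.71091646e+00],
       [ 0.00000000e+00,  0.00000000e+00,  0.00000000e+00,
         1.00000000e+00]])}
```

View pics/scene0.png

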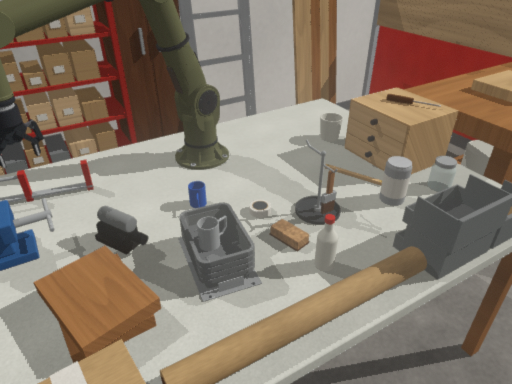

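View pics/top0.png

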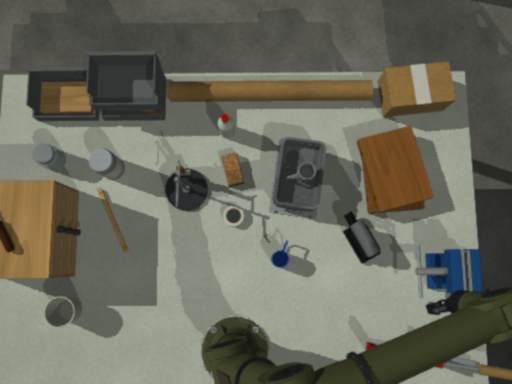

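The scene view shows the cup in the tray at about (208,233) and the stand at (320,200). The top view shows the stack at (299,177), the cup at (306,172) with its handle pointing left, and the stand base at (187,190). Next I'll measure them from the point cloud.

```bash
cat > h.py <<'E'
import numpy as np,cv2
from cell import arm
def cloud(n,d):
    c=arm.camera_model(n);h,w=d.shape;f=h/2/np.tan(np.radians(c["vertical_fov"]/2))
    v,u=np.mgrid[:h,:w];P=np.stack([(u-c["cx"])/f*d,-(v-c["cy"])/f*d,-d],-1)
    E=c["extrinsics"];W=P@E[:3,:3].T+E[:3,3];W[d==0]=np.nan;return W
def pix(n,X):
    c=arm.camera_model(n);f=192/np.tan(np.radians(c["vertical_fov"]/2));E=c["extrinsics"]
    q=(np.asarray(X)-E[:3,3])@E[:3,:3];return c["cx"]-f*q[...,0]/q[...,2],c["cy"]+f*q[...,1]/q[...,2]
E
python3 - <<'E'
from h import *
out=[]
for n in("scene","top"):
    z=np.load(n+"0.npz");p,d=z["p"],z["d"];W=cloud(n,d);np.save(n+"W.npy",W)
    print(n,"missing",(d==0).mean(), "table z", [np.round(np.nanmedian(W[r-3:r+4,c-3:c+4,2]),4) for r,c in ([(160,250),(220,350)] if n=="scene" else [(130,270),(300,180),(260,330)])])
W=np.load("topW.npy")
# tray rim
def reg(W,x0,x1,y0,y1,z0,z1):
    return (W[...,0]>x0)&(W[...,0]<x1)&(W[...,1]>y0)&(W[...,1]<y1)&(W[...,2]>z0)&(W[...,2]<z1)
print("center approx",W[177,299],W[172,306],W[190,187], W[175,180])
c=W[177,285]
for n in("top","scene"):
    W=np.load(n+"W.npy")
    m=reg(W,.15,.55,-.4,0,.098,.122)
    pts=W[m];print(n,"rim",len(pts),cv2.minAreaRect((pts[:,:2]*1000).astype(np.float32)),np.median(pts[:,2]))
    m=reg(W,.15,.55,-.4,0,.128,.16);pts=W[m];print(" cup top",len(pts),pts[:,:].min(0),pts.max(0))
    if len(pts):print(np.round(pts[np.argsort(pts[:,1])][-25:],3).tolist())
    m=reg(W,.1,.6,-.05,.3,.195,.24);pts=W[m];print(" stand top",len(pts));print(np.round(pts[np.argsort(pts[:,1])][::max(1,len(pts)//25)],3).tolist())
p=np.load("top0.npz")["p"]
cv2.imwrite("pics/crop.png",cv2.resize(p[120:240,140:340,::-1],(800,480),interpolation=cv2.INTER_CUBIC))
E
```

```text
scene missing 0.004282633463541667 table z [np.float64(0.0025), np.float64(0.0024)]
top missing 0.0038859049479166665 table z [np.float64(-0.0014), np.float64(-0.0007), np.float64(-0.0006)]
center approx [ 0.5710314  -0.21740254  0.10968916] [ 0.59603043 -0.24594924  0.06559822] [0.54448164 0.16769271 0.0150546 ] [0.58695877 0.18376035 0.07632357]
top rim 302 ((491.4165344238281, -277.0774841308594), (301.93670654296875, 113.89179229736328), 68.71017456054688) 0.10832949649492796Traceback (most recent call last):
  File "<stdin>", line 16, in <module>
    return umr_minimum(a, axis, None, out, keepdims, initial, where)
ValueError: zero-size array to reduction operation minimum which has no identity
```

```bash
python3 - <<'E'
from h import *
def reg(W,x0,x1,y0,y1,z0,z1):
    return (W[...,0]>x0)&(W[...,0]<x1)&(W[...,1]>y0)&(W[...,1]<y1)&(W[...,2]>z0)&(W[...,2]<z1)
for n in("top","scene"):
    W=np.load(n+"W.npy")
    m=reg(W,.44,.75,-.34,-.12,.1,.118)
    pts=W[m];print(n,"rim",len(pts),cv2.minAreaRect((pts[:,:2]*1000).astype(np.float32)),np.median(pts[:,2]))
    m=reg(W,.44,.75,-.34,-.12,.125,.18);pts=W[m];print(" cup top",len(pts))
    if len(pts):print(pts.min(0),pts.max(0));print(np.round(pts[np.argsort(pts[:,1])][-25:],3).tolist())
    m=reg(W,.4,.75,0,.3,.195,.24);pts=W[m];print(" stand top",len(pts));print(np.round(pts[np.argsort(pts[:,1])][::max(1,len(pts)//25)],3).tolist())
    m=reg(W,.4,.75,0,.3,.008,.02);pts=W[m];print("base",cv2.minEnclosingCircle((pts[:,:2]*1000).astype(np.float32)),np.median(pts,0))
p=np.load("top0.npz")["p"];q=np.load("scene0.npz")["p"]
a=cv2.resize(p[130:220,150:340,::-1],(760,360),interpolation=cv2.INTER_CUBIC)
b=cv2.resize(q[130:250,180:360,::-1],(360,240),interpolation=cv2.INTER_CUBIC)
cv2.imwrite("pics/crop.png",a)
cv2.imwrite("pics/crop2.png",cv2.resize(q[130:300,170:350,::-1],(635,600),interpolation=cv2.INTER_CUBIC))
E
```

```text
top rim 682 ((587.3263549804688, -220.42117309570312), (153.35641479492188, 235.9823455810547), 81.45541381835938) 0.10876699480388952
 cup top 97
[ 0.55773223 -0.26787639  0.12520416] [ 0.61620085 -0.17610582  0.14713527]
[[0.578, -0.212, 0.13], [0.593, -0.212, 0.137], [0.582, -0.212, 0.139], [0.588, -0.211, 0.144], [0.584, -0.211, 0.146], [0.578, -0.209, 0.127], [0.575, -0.209, 0.128], [0.58, -0.209, 0.135], [0.574, -0.206, 0.131], [0.577, -0.202, 0.131], [0.574, -0.202, 0.131], [0.574, -0.199, 0.132], [0.572, -0.196, 0.125], [0.575, -0.196, 0.128], [0.575, -0.193, 0.126], [0.57, -0.192, 0.134], [0.575, -0.189, 0.129], [0.571, -0.189, 0.129], [0.572, -0.186, 0.127], [0.567, -0.186, 0.131], [0.569, -0.183, 0.125], [0.571, -0.183, 0.13], [0.572, -0.18, 0.127], [0.564, -0.179, 0.13], [0.568, -0.176, 0.129]]
 stand top 93
[[0.551, 0.165, 0.22], [0.544, 0.167, 0.228], [0.547, 0.167, 0.224], [0.48, 0.168, 0.214], [0.533, 0.168, 0.217], [0.505, 0.168, 0.213], [0.502, 0.168, 0.212], [0.537, 0.169, 0.214], [0.525, 0.169, 0.211], [0.531, 0.169, 0.21], [0.522, 0.169, 0.207], [0.55, 0.17, 0.22
[... 1457 characters left out ...]
 0.215], [0.556, 0.164, 0.22], [0.486, 0.164, 0.217], [0.517, 0.164, 0.216], [0.475, 0.164, 0.226], [0.553, 0.165, 0.205], [0.541, 0.165, 0.217], [0.551, 0.165, 0.211], [0.468, 0.165, 0.226], [0.49, 0.166, 0.218], [0.617, 0.166, 0.198], [0.613, 0.166, 0.196], [0.558, 0.166, 0.224], [0.473, 0.166, 0.217], [0.472, 0.167, 0.227], [0.555, 0.167, 0.205], [0.493, 0.167, 0.216], [0.524, 0.167, 0.212], [0.553, 0.167, 0.211], [0.47, 0.168, 0.23], [0.476, 0.168, 0.218], [0.527, 0.169, 0.216], [0.474, 0.169, 0.224], [0.511, 0.17, 0.215], [0.536, 0.17, 0.209], [0.554, 0.171, 0.204], [0.554, 0.173, 0.224]]
base ((573.5579223632812, 67.7569351196289), 184.41732788085938) [0.55510328 0.14246623 0.01013051]
```

View pics/crop.png

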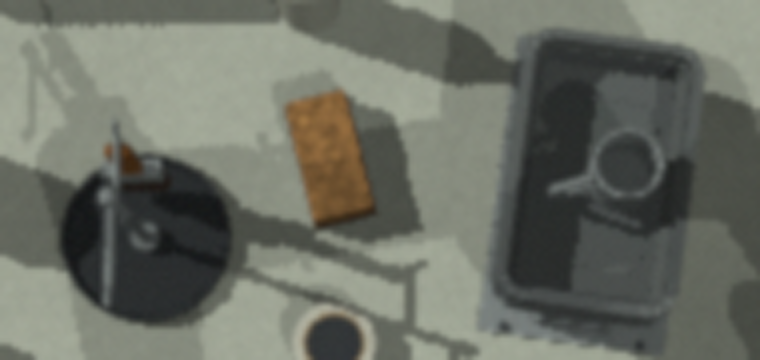

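View pics/crop2.png

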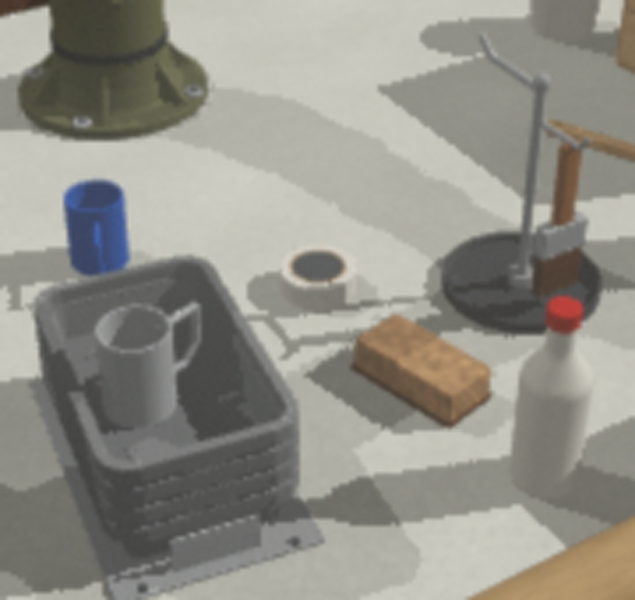

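The crops show the cup at top-crop (628,163) with its handle pointing left. The hook runs along top-crop x≈105 from y=195 to 300. Next I'll fit the circle and lines and average the two views.

```bash
cat >> h.py <<'E'
def yaw():  # world angle of tool y, deg; tool assumed pointing down
    from scipy.spatial.transform import Rotation as R
    s=arm.state();r=R.from_quat(np.roll(s["eef_rot"],-1)).as_matrix();return np.degrees(np.arctan2(r[1,1],r[0,1])),r,s["tool_pos"]
def plan(targets):  # (x,y,z,yaw of tool y): printed rows from the measured pose
    a,r,p=yaw();p=np.array(p)
    for t in targets:
        d=np.array(t[:3])-p;da=(t[3]-a+180)%360-180
        n=int(max(1,np.ceil(np.abs(d).max()/.055),np.ceil(np.linalg.norm(d)/.06),np.ceil(abs(da)/10)))
        print("->",np.round(t,4),"n",n)
        for i in range(n):
            b=np.radians(a);y=np.array([np.cos(b),np.sin(b)]);x=np.array([-y[1],y[0]])*-1
            x=np.array([-np.sin(b),np.cos(b)]) # y cross z(down)
            x=np.cross([y[0],y[1],0],[0,0,-1.])[:2]
            e=d/n*1000;print([round(float(v),1) for v in(e[:2]@x,e[:2]@y,-e[2])],round(float(-np.radians(da/n)),3));a+=da/n
        p=np.array(t[:3])
E
python3 - <<'E'
from h import *
from scipy.optimize import least_squares
def reg(W,x0,x1,y0,y1,z0,z1):
    return (W[...,0]>x0)&(W[...,0]<x1)&(W[...,1]>y0)&(W[...,1]<y1)&(W[...,2]>z0)&(W[...,2]<z1)
a,r,p=yaw();print(a,r.round(3).tolist(),p)
for n in("top","scene"):
    W=np.load(n+"W.npy")
    c=W[reg(W,.44,.75,-.34,-.12,.138,.15)];
    f=least_squares(lambda v:np.hypot(c[:,0]-v[0],c[:,1]-v[1])-.0275,[.59,-.243],loss="soft_l1",f_scale=.002).x
    h=W[reg(W,.5,.65,f[1]+.034,-.165,.118,.14)]
    v=h[:,:2]-f;print(n,"cup",f,len(c),"handle ang",np.degrees(np.arctan2(*(np.median(v,0)[::-1]))),"reach",np.hypot(*v.T).max(), "zmax",np.percentile(c[:,2],90))
    k=W[reg(W,.462,.57,.14,.2,.203,.24)]
    l=cv2.fitLine(k[:,:2].astype(np.float32),cv2.DIST_HUBER,0,.001,.001).ravel();print("hook dir",np.degrees(np.arctan2(l[1],l[0])),"pt",l[2:],"y at .5",l[3]+(.5-l[2])*l[1]/l[0],"xmin",k[:,0].min(),"xmax",k[:,0].max(),"tip z",k[k[:,0]<.478][:,2].max())
    b=W[reg(W,.45,.65,.05,.26,.007,.017)];print("base",b[:,:2].min(0),b[:,:2].max(0))
    B=W[reg(W,.3,.8,-.6,-.33,.07,.09)];print("boards",cv2.minAreaRect((B[:,:2]*1000).astype(np.float32)),np.median(B[:,2]))
E
```

```text
-74.25394206864718 [[0.962, 0.271, -0.001], [0.271, -0.962, 0.002], [-0.0, -0.002, -1.0]] [ 0.1762024  -0.62516376  0.230332  ]
top cup [ 0.58697359 -0.23961674] 47 handle ang 107.11259655857096 reach 0.06631690885925055 zmax 0.14614816048922927
hook dir 0.39393073 pt [0.5146095  0.17118837] y at .5 0.17108792 xmin 0.4630743737757651 xmax 0.5545578051969668 tip z 0.22803435917278825
base [0.45037829 0.05214835] [0.6495037  0.25917768]
boards ((530.0744018554688, -501.3721923828125), (206.29397583007812, 469.3729553222656), 80.3982925415039) 0.07897648307949778
scene cup [ 0.59003388 -0.24365586] 109 handle ang 106.70746301362999 reach 0.06636927841687053 zmax 0.14421460196570385
hook dir -0.1398622 pt [0.50468266 0.1661799 ] y at .5 0.16619132 xmin 0.46762626057586965 xmax 0.560095578325726 tip z 0.22969742963209117
base [0.4742709  0.09349583] [0.62516323 0.24295734]
boards ((546.7052001953125, -507.9538269042969), (196.78724670410156, 438.1980895996094), 82.69738006591797) 0.08157784878029617
```

```bash
python3 -c "
from h import *
plan([(.5885,-.2415,.215,17)])"
```

```text
-> [ 0.5885 -0.2415  0.215  17.    ] n 10
[50.1, -25.7, 1.5] -0.159
[53.5, -17.5, 1.5] -0.159
[55.6, -8.8, 1.5] -0.159
[56.3, 0.2, 1.5] -0.159
[55.6, 9.1, 1.5] -0.159
[53.4, 17.8, 1.5] -0.159
[49.9, 26.1, 1.5] -0.159
[45.2, 33.6, 1.5] -0.159
[39.3, 40.4, 1.5] -0.159
[32.4, 46.1, 1.5] -0.159
```

servo_tool(moves=[{"linear": [50, -26, 1.5], "turn": -0.159}, {"linear": [53.5, -17.5, 1.5], "turn": -0.159}, {"linear": [55.5, -9, 1.5], "turn": -0.159}, {"linear": [56, 0, 1.5], "turn": -0.159}, {"linear": [55.5, 9, 1.5], "turn": -0.159}], claw=1)

```text
clock: 0.72
tool_pos: [0.3826, -0.4321, 0.2234]
eef_rot: [-0.0, 0.859, 0.512, -0.0]
ft_force: [0.3, -0.3, 0.3]
gripper_width: 1.001
grasp_force: 0.0
```

servo_tool(moves=[{"linear": [53.5, 18, 1.5], "turn": -0.159}, {"linear": [50, 26, 1.5], "turn": -0.159}, {"linear": [45, 33.5, 1.5], "turn": -0.159}, {"linear": [39.5, 40.5, 1.5], "turn": -0.159}, {"linear": [32.5, 46, 1.5], "turn": -0.159}])

```text
clock: 1.35
tool_pos: [0.589, -0.2407, 0.2159]
eef_rot: [-0.0, 0.594, 0.804, -0.0]
ft_force: [-0.0, -0.0, 0.3]
gripper_width: 1.0
grasp_force: 0.0
```

```bash
python3 -c "
from h import *
plan([(.5885,-.2415,.15,17),(.5885,-.2415,.097,17)])
print(yaw(),arm.state()['clock'])"
```

```text
-> [ 0.5885 -0.2415  0.15   17.    ] n 2
[-0.3, -0.4, 33.0] 0.001
[-0.3, -0.4, 33.0] 0.001
-> [ 0.5885 -0.2415  0.097  17.    ] n 1
[0.0, 0.0, 53.0] -0.0
(np.float64(17.11942124986922), array([[-2.94364266e-01,  9.55693152e-01, -5.26862335e-04],
       [ 9.55693296e-01,  2.94364246e-01, -1.17878645e-04],
       [ 4.24336200e-05, -5.38218063e-04, -9.99999854e-01]]), array([ 0.58902445, -0.24073007,  0.21590531])) 1.35
```

servo_tool(moves=[{"linear": [-0.5, -0.5, 30], "turn": 0}, {"linear": [0, 0, 30], "turn": 0}, {"linear": [0, 0, 25], "turn": 0}, {"linear": [0, 0, 20], "turn": 0}, {"linear": [0, 0, 14], "turn": 0}])

```text
clock: 1.98
tool_pos: [0.5874, -0.2425, 0.096]
eef_rot: [-0.0, 0.596, 0.803, -0.0]
ft_force: [-0.4, -0.1, -0.2]
gripper_width: 1.0
grasp_force: 0.0
```

servo_tool(moves=[{"linear": [0, 0, 0], "turn": 0}, {"linear": [0, 0, 0], "turn": 0}, {"linear": [0, 0, 0], "turn": 0}, {"linear": [0, 0, 0], "turn": 0}, {"linear": [0, 0, 0], "turn": 0}], claw=0)

```text
clock: 2.6
tool_pos: [0.5883, -0.2427, 0.0981]
eef_rot: [0.001, 0.596, 0.803, 0.0]
ft_force: [-1.4, 0.4, 3.6]
gripper_width: 0.652
grasp_force: 63.5
```

servo_tool(moves=[{"linear": [0, 0, -4], "turn": 0}, {"linear": [0, 0, -15], "turn": 0}, {"linear": [0, 0, -30], "turn": 0}, {"linear": [0, 0, -35], "turn": 0}, {"linear": [0, 0, -32], "turn": 0}])

```text
clock: 3.22
tool_pos: [0.588, -0.2424, 0.2155]
eef_rot: [0.001, 0.596, 0.803, 0.0]
ft_force: [0.2, 0.4, -1.4]
gripper_width: 0.653
grasp_force: 63.7
```

```bash
python3 - <<'E'
from h import *
s=arm.state();print(s["tool_pos"],s["gripper_width"],s["grasp_force"],s["clock"])
p,d=arm.snapshot("scene");cv2.imwrite("pics/s1.png",cv2.resize(p[100:270,150:350,::-1],(800,680))[:600])
np.savez("s1.npz",p=p,d=d);p,d=arm.snapshot("top");np.savez("t1.npz",p=p,d=d)
E
```

```text
[ 0.58801707 -0.24244303  0.21551911] 0.6528254580255144 63.69687732774764 3.225
```

View pics/s1.png

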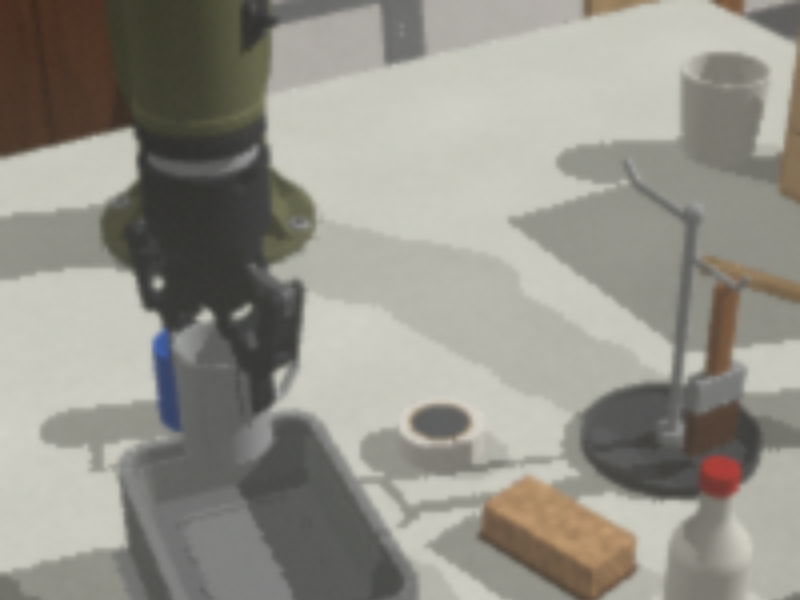

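The cup is gripped, with its handle at image (285,365), and the stand is unobstructed. Next I'll measure the handle in the hand.

```bash
python3 - <<'E'
from h import *
a,r,p=yaw();print(a)
x=r[:2,0];y=r[:2,1]
for n,k in(("scene","s1"),("top","t1")):
    W=cloud(n,np.load(k+".npz")["d"]).reshape(-1,3)
    v=W[:,:2]-p[:2];X=v@x;Y=v@y;m=(X>.036)&(X<.075)&(abs(Y)<.02)&(W[:,2]>.175)&(W[:,2]<.26)
    print(n,m.sum(),"reach",X[m].max(),"Y vs X fit",np.polyfit(X[m],Y[m],1),np.median(Y[m]),"z",np.percentile(W[m,2],[0,5,50,95,100]))
    b=(abs(X+.02)<.02)&(abs(Y)<.035)&(W[:,2]>.14)&(W[:,2]<.2);print("body near bottom",np.sort(W[b,2])[:6],"X range",X[b].min() if b.any() else None)
plan([(.445,.1235,.2155,0)])
E
```

```text
16.854979448103737
scene 28 reach 0.06328259986696307 Y vs X fit [ 0.07151474 -0.00450726] -0.0006257882156783601 z [0.19439468 0.19694908 0.20564267 0.21588898 0.21703189]
body near bottom [0.18496316 0.1866124  0.18669101 0.18669747 0.18691313 0.1871887 ] X range -0.028913732261081636
top 47 reach 0.06933561316839272 Y vs X fit [-0.01737385  0.00015281] -0.0011776664784145991 z [0.19699358 0.20171553 0.24598418 0.2535416  0.25806766]
body near bottom [] X range None
-> [0.445  0.1235 0.2155 0.    ] n 7
[56.1, -4.7, 0.5] 0.042
[55.9, -7.0, 0.5] 0.042
[55.5, -9.4, 0.5] 0.042
[55.1, -11.7, 0.5] 0.042
[54.5, -14.0, 0.5] 0.042
[53.9, -16.3, 0.5] 0.042
[53.2, -18.5, 0.5] 0.042
```

```bash
python3 -c "
from h import *
plan([(.437,.08,.2135,0),(.437,.1235,.2135,0),(.506,.1235,.2135,0)])"
```

```text
-> [0.437  0.08   0.2135 0.    ] n 6
[58.9, -8.8, 0.9] 0.049
[58.4, -11.7, 0.9] 0.049
[57.8, -14.6, 0.9] 0.049
[57.0, -17.4, 0.9] 0.049
[56.1, -20.2, 0.9] 0.049
[55.0, -22.9, 0.9] 0.049
-> [0.437  0.1235 0.2135 0.    ] n 1
[43.5, 0.0, -0.0] -0.0
-> [0.506  0.1235 0.2135 0.    ] n 2
[-0.0, 34.5, -0.0] -0.0
[-0.0, 34.5, -0.0] -0.0
```

servo_tool(moves=[{"linear": [59, -9, 1], "turn": 0.049}, {"linear": [58.5, -11.5, 1], "turn": 0.049}, {"linear": [58, -14.5, 1], "turn": 0.049}, {"linear": [57, -17.5, 1], "turn": 0.049}, {"linear": [56, -20, 1], "turn": 0.049}])

```text
clock: 3.95
tool_pos: [0.4588, 0.0287, 0.2078]
eef_rot: [0.0, 0.69, 0.724, -0.0]
ft_force: [1.0, 1.5, -0.6]
gripper_width: 0.653
grasp_force: 64.1
```

servo_tool(moves=[{"linear": [55, -23, 0.5], "turn": 0.049}, {"linear": [20, 0, 0], "turn": 0}, {"linear": [23.5, 0, 0], "turn": 0}, {"linear": [0, 0, 0], "turn": 0}, {"linear": [0, 0, 0], "turn": 0}])

```text
clock: 4.58
tool_pos: [0.4344, 0.1232, 0.2074]
eef_rot: [0.0, 0.707, 0.707, -0.001]
ft_force: [-0.6, -0.6, -1.1]
gripper_width: 0.654
grasp_force: 64.1
```

```bash
python3 - <<'E'
from h import *
a,r,p=yaw();print(a,p)
p1,d=arm.snapshot("scene");cv2.imwrite("pics/s2.png",cv2.resize(p1[80:230,220:380,::-1],(640,600)))
x=r[:2,0];y=r[:2,1]
S=[("scene",d),("top",arm.snapshot("top")[1])]
for n,d in S:
    W=cloud(n,d).reshape(-1,3)
    v=W[:,:2]-p[:2];X=v@x;Y=v@y;m=(X>.036)&(X<.075)&(abs(Y)<.02)&(W[:,2]>.175)&(W[:,2]<.26)
    print(n,m.sum(),"handle",X[m].max(),np.median(Y[m]),np.percentile(W[m,2],[0,5,50,95,100]))
    k=W[(W[:,0]>.462)&(W[:,0]<.57)&(W[:,1]>.14)&(W[:,1]<.2)&(W[:,2]>.203)&(W[:,2]<.24)];print("hook y",len(k),np.median(k[:,1]),k[:,0].min())
E
```

```text
-0.04185119010385313 [0.43439745 0.12316345 0.20743258]
scene 36 handle 0.06390093255231113 0.0020338168377279538 [0.18749031 0.18913487 0.20556918 0.23383017 0.2409507 ]
hook y 78 0.16637097718897048 0.4657875737710643Traceback (most recent call last):
  File "<stdin>", line 9, in <module>
    return umr_maximum(a, axis, None, out, keepdims, initial, where)
ValueError: zero-size array to reduction operation maximum which has no identity
```

View pics/s2.png

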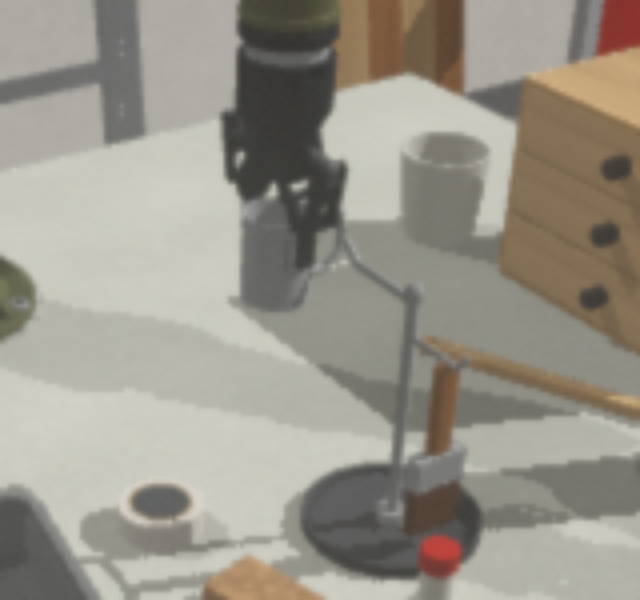

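The picture shows the cup's handle at (335,250), just in front of the hook tip at (340,220). I'll raise it 6 mm and then thread the hook.

servo_tool(moves=[{"linear": [0.5, 0, -6.5], "turn": 0}, {"linear": [0, 10, 0], "turn": 0}, {"linear": [0, 12, 0], "turn": 0}, {"linear": [0, 12, 0], "turn": 0}, {"linear": [0, 12, 0], "turn": 0}])

```text
clock: 5.3
tool_pos: [0.4815, 0.1247, 0.214]
eef_rot: [-0.0, 0.707, 0.707, -0.0]
ft_force: [0.1, -0.1, -2.0]
gripper_width: 0.655
grasp_force: 64.1
```

servo_tool(moves=[{"linear": [0, 12, 0], "turn": 0}, {"linear": [0, 12, 0], "turn": 0}, {"linear": [0, 0, 0], "turn": 0}, {"linear": [0, 0, 0], "turn": 0}, {"linear": [0, 0, 0], "turn": 0}])

```text
clock: 5.92
tool_pos: [0.5042, 0.1248, 0.2143]
eef_rot: [0.0, 0.707, 0.707, -0.0]
ft_force: [0.8, 0.2, -1.4]
gripper_width: 0.659
grasp_force: 64.1
```

```bash
python3 - <<'E'
from h import *
a,r,p=yaw();print(a,p)
p1,d=arm.snapshot("scene");cv2.imwrite("pics/s3.png",cv2.resize(p1[110:190,270:350,::-1],(600,600),interpolation=cv2.INTER_CUBIC))
E
```

```text
0.017160336142630597 [0.50420264 0.1248421  0.2143474 ]
```

View pics/s3.png

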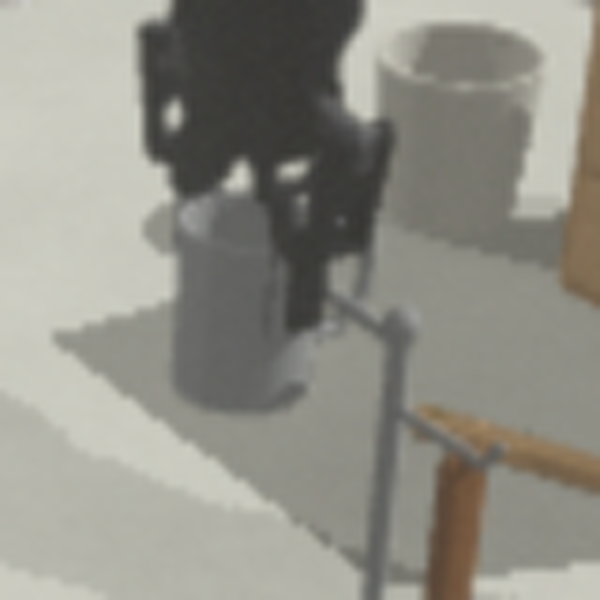

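The rod runs from the ball at (400,325) into the loop, in front of the outer handle bar at (360,270). Now I'll lower until contact.

servo_tool(moves=[{"linear": [0, 0, 6], "turn": 0}, {"linear": [0, 0, 6], "turn": 0}, {"linear": [0, 0, 4], "turn": 0}, {"linear": [0, 0, 3], "turn": 0}, {"linear": [0, 0, 1], "turn": 0}])

```text
clock: 6.6
tool_pos: [0.5044, 0.1248, 0.194]
eef_rot: [-0.0, 0.707, 0.707, -0.0]
ft_force: [0.6, 0.6, -1.1]
gripper_width: 0.657
grasp_force: 64.1
```

servo_tool(moves=[{"linear": [0, 0, 1], "turn": 0}, {"linear": [0, 0, 0], "turn": 0}, {"linear": [0, 0, 0], "turn": 0}, {"linear": [0, 0, 0], "turn": 0}, {"linear": [0, 0, 0], "turn": 0}])

```text
clock: 7.22
tool_pos: [0.5046, 0.1248, 0.1933]
eef_rot: [0.0, 0.707, 0.707, -0.0]
ft_force: [0.4, 0.7, -1.6]
gripper_width: 0.659
grasp_force: 64.1
```

servo_tool(moves=[{"linear": [0, 0, 1], "turn": 0}, {"linear": [0, 0, 1], "turn": 0}, {"linear": [0, 0, 1], "turn": 0}, {"linear": [0, 0, 0], "turn": 0}, {"linear": [0, 0, 0], "turn": 0}])

```text
clock: 7.85
tool_pos: [0.5045, 0.1248, 0.1903]
eef_rot: [0.0, 0.707, 0.707, -0.0]
ft_force: [0.2, -0.9, 0.1]
gripper_width: 0.65
grasp_force: 64.1
```

servo_tool(moves=[{"linear": [0, 0, 0], "turn": 0}, {"linear": [0, 0, 0], "turn": 0}, {"linear": [0, 0, 0], "turn": 0}, {"linear": [0, 0, 0], "turn": 0}, {"linear": [0, 0, 0], "turn": 0}], claw=1)

```text
clock: 8.48
tool_pos: [0.5046, 0.1248, 0.1903]
eef_rot: [0.0, 0.707, 0.707, -0.0]
ft_force: [0.4, -0.9, 0.2]
gripper_width: 1.002
grasp_force: 0.0
```

servo_tool(moves=[{"linear": [0, 0, 0], "turn": 0}, {"linear": [0, 0, -10], "turn": 0}, {"linear": [0, 0, -20], "turn": 0}, {"linear": [0, 0, -30], "turn": 0}, {"linear": [0, 0, -40], "turn": 0}])

```text
clock: 9.1
tool_pos: [0.5041, 0.1247, 0.2913]
eef_rot: [-0.0, 0.707, 0.707, -0.0]
ft_force: [1.2, 1.1, -0.1]
gripper_width: 0.998
grasp_force: 0.0
```

servo_tool(moves=[{"linear": [-30, 0, -10], "turn": 0}, {"linear": [-50, 0, 0], "turn": 0}, {"linear": [-55, 0, 0], "turn": 0}, {"linear": [-55, 0, 0], "turn": 0}, {"linear": [-20, 0, 0], "turn": 0}])

```text
clock: 9.72
tool_pos: [0.5041, -0.0895, 0.3008]
eef_rot: [0.0, 0.709, 0.705, -0.0]
ft_force: [-0.1, 0.6, -0.3]
gripper_width: 0.998
grasp_force: 0.0
```

```bash
python3 - <<'E'
from h import *
a,r,p=yaw();print(a,p)
p1,d=arm.snapshot("scene");cv2.imwrite("pics/s4.png",cv2.resize(p1[100:300,170:370,::-1],(600,600),interpolation=cv2.INTER_CUBIC))
np.savez("s4.npz",p=p1,d=d);t,e=arm.snapshot("top");np.savez("t4.npz",p=t,d=e)
E
```

```text
-0.33454755279252607 [ 0.50414151 -0.08954748  0.30075232]
```

View pics/s4.png

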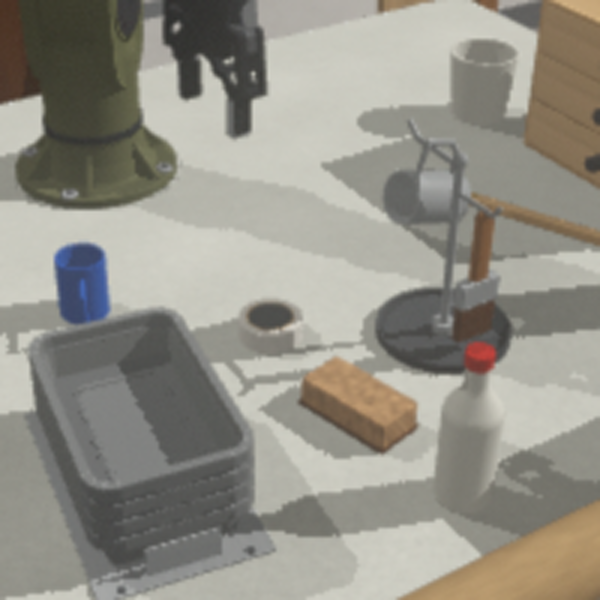

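The cup hangs on the hook at about (430,190) and the stack is undisturbed. Next I'll measure the tray, boards and sander.

```bash
python3 - <<'E'
from h import *
def reg(W,x0,x1,y0,y1,z0,z1):
    return (W[...,0]>x0)&(W[...,0]<x1)&(W[...,1]>y0)&(W[...,1]<y1)&(W[...,2]>z0)&(W[...,2]<z1)
for n,k in(("scene","s4"),("top","top0"),("scene","scene0"),("top","t4")):
    z=np.load(k+".npz");W=cloud(n,z["d"]);hsv=cv2.cvtColor(z["p"],cv2.COLOR_RGB2HSV)
    m=reg(W,.44,.75,-.34,-.12,.102,.118)
    T=W[m];print(k,"tray",cv2.minAreaRect((T[:,:2]*1000).astype(np.float32)))
    b=(hsv[...,0]<25)&(hsv[...,1]>90)&reg(W,.4,.75,-.58,-.3,.07,.095);b=cv2.erode(b.astype(np.uint8),np.ones((2,2)))>0
    print("boards",b.sum(),cv2.minAreaRect((W[b][:,:2]*1000).astype(np.float32)))
    s=reg(W,.3,.56,-.46,-.28,.03,.13)&(hsv[...,2]<90)&~m;print("sander",s.sum(),cv2.minAreaRect((W[s][:,:2]*1000).astype(np.float32)),np.percentile(W[s][:,2],98))
c=np.array([.588,-.222]);a=np.radians(-8.55);x=np.array([np.cos(a),np.sin(a)]);y=np.array([-x[1],x[0]])
g=c-.080*x+.072*y;print("grip",g,"mid",c+.072*y)
plan([(*g,.16,81.45),(*g,.098,81.45)])
E
```

```text
s4 tray ((588.4530029296875, -223.658203125), (154.45899963378906, 240.4298858642578), 81.42327117919922)
boards 4108 ((608.4716186523438, -535.5140380859375), (257.9523620605469, 150.8189239501953), 14.237405776977539)
sander 592 ((454.1676025390625, -372.29132080078125), (256.0772705078125, 59.15667724609375), 46.49358367919922) 0.10198086462065939
top0 tray ((587.239990234375, -220.4351806640625), (153.40701293945312, 235.7930908203125), 81.18717193603516)
boards 2526 ((599.7696533203125, -531.15185546875), (258.34405517578125, 154.69659423828125), 12.597137451171875)
sander 623 ((442.297119140625, -381.6382751464844), (305.1623840332031, 76.24066162109375), 33.02091598510742) 0.11524685745960607
scene0 tray ((589.2130737304688, -223.70843505859375), (154.98062133789062, 238.43621826171875), 81.39490509033203)
boards 4111 ((609.3970947265625, -535.761474609375), (255.83810424804688, 151.63551330566406), 14.542612075805664)
sander 612 ((457.6461181640625, -368.86407470703125), (259.69757080078125, 56.16180419921875), 46.60602569580078) 0.10308930224974296
t4 tray ((587.060302734375, -221.19491577148438), (151.90655517578125, 235.0153350830078), 81.79391479492188)
boards 2562 ((600.5274658203125, -533.909423828125), (254.60382080078125, 156.45132446289062), 14.318034172058105)
sander 696 ((441.92205810546875, -385.58258056640625), (303.2630310058594, 74.73789978027344), 31.125967025756836) 0.11562823668483589
grip [ 0.5195935  -0.13890638] mid [ 0.59870442 -0.15080017]
-> [ 0.5196 -0.1389  0.16   81.45  ] n 9
[-5.7, 1.7, 15.6] -0.158
[-5.9, 0.8, 15.6] -0.158
[-5.9, -0.1, 15.6] -0.158
[-5.8, -1.1, 15.6] -0.158
[-5.6, -2.0, 15.6] -0.158
[-5.2, -2.8, 15.6] -0.158
[-4.7, -3.6, 15.6] -0.158
[-4.1, -4.3, 15.6] -0.158
[-3.3, -4.9, 15.6] -0.158
-> [ 0.5196 -0.1389  0.098  81.45  ] n 2
[0.0, 0.0, 31.0] -0.0
[0.0, 0.0, 31.0] -0.0
```

servo_tool(moves=[{"linear": [-5.5, 1.5, 15.5], "turn": -0.158}, {"linear": [-6, 1, 15.5], "turn": -0.158}, {"linear": [-6, 0, 15.5], "turn": -0.158}, {"linear": [-6, -1, 15.5], "turn": -0.158}, {"linear": [-5.5, -2, 15.5], "turn": -0.158}], claw=0.5)

```text
clock: 10.45
tool_pos: [0.514, -0.1107, 0.2229]
eef_rot: [0.0, 0.376, 0.926, 0.0]
ft_force: [-0.1, -0.6, -0.2]
gripper_width: 0.497
grasp_force: 0.0
```

servo_tool(moves=[{"linear": [-5, -3, 15.5], "turn": -0.158}, {"linear": [-5, -3.5, 15.5], "turn": -0.158}, {"linear": [-4, -4.5, 15.5], "turn": -0.158}, {"linear": [-3.5, -5, 15.5], "turn": -0.158}, {"linear": [0, 0, 10], "turn": 0}])

```text
clock: 11.08
tool_pos: [0.5206, -0.1346, 0.1505]
eef_rot: [0.0, 0.074, 0.997, 0.001]
ft_force: [-0.0, -0.7, 0.3]
gripper_width: 0.496
grasp_force: 0.0
```

```bash
python3 -c "
from h import *
plan([(.5196,-.1389,.098,81.45)])
print(yaw()[::2])"
```

```text
-> [ 0.5196 -0.1389  0.098  81.45  ] n 1
[0.4, -4.4, 52.5] 0.001
(np.float64(81.51607486958801), array([ 0.52060391, -0.13458188,  0.15053097]))
```

servo_tool(moves=[{"linear": [0.5, -4.5, 15], "turn": 0}, {"linear": [0, 0, 15], "turn": 0}, {"linear": [0, 0, 11], "turn": 0}, {"linear": [0, 0, 8], "turn": 0}, {"linear": [0, 0, 3], "turn": 0}])

```text
clock: 11.7
tool_pos: [0.5189, -0.1409, 0.0983]
eef_rot: [-0.0, 0.074, 0.997, 0.0]
ft_force: [-0.0, 1.1, 0.9]
gripper_width: 0.498
grasp_force: 0.0
```

servo_tool(moves=[{"linear": [0, 0, 0], "turn": 0}, {"linear": [0, 0, 0], "turn": 0}, {"linear": [0, 0, 0], "turn": 0}, {"linear": [0, 0, 0], "turn": 0}, {"linear": [0, 0, 0], "turn": 0}], claw=0)

```text
clock: 12.32
tool_pos: [0.5194, -0.1405, 0.0993]
eef_rot: [0.0, 0.074, 0.997, 0.0]
ft_force: [-1.1, 3.5, 4.7]
gripper_width: 0.083
grasp_force: 60.7
```

servo_tool(moves=[{"linear": [0, 0, -1], "turn": 0}, {"linear": [0, 0, -1.5], "turn": 0}, {"linear": [0, 0, -1.5], "turn": 0}, {"linear": [0, 0, -1.5], "turn": 0}, {"linear": [0, 0, -1.5], "turn": 0}])

```text
clock: 12.95
tool_pos: [0.5189, -0.1411, 0.1056]
eef_rot: [-0.0, 0.074, 0.997, 0.0]
ft_force: [3.2, 1.5, -6.3]
gripper_width: 0.082
grasp_force: 59.3
```

servo_tool(moves=[{"linear": [0, 0, -1.5], "turn": 0}, {"linear": [0, 0, -1.5], "turn": 0}, {"linear": [0, 0, -1.5], "turn": 0}, {"linear": [0, 0, -1.5], "turn": 0}, {"linear": [-0.5, 0, -1.5], "turn": 0}])

```text
clock: 13.58
tool_pos: [0.5187, -0.1416, 0.1134]
eef_rot: [-0.001, 0.074, 0.997, -0.0]
ft_force: [-0.2, -0.1, -0.6]
gripper_width: 0.085
grasp_force: 59.9
```

```bash
python3 - <<'E'
from h import *
s=arm.state();print(s["tool_pos"],s["ft_force"],s["wrist_torque"])
p1,d=arm.snapshot("scene");cv2.imwrite("pics/s5.png",cv2.resize(p1[170:310,160:280,::-1],(514,600),interpolation=cv2.INTER_CUBIC))
E
```

```text
[ 0.51873015 -0.14159941  0.11338271] [-0.23795193 -0.06578442 -0.61742559] [-0.00661277  0.0043747  -0.00595072]
```

View pics/s5.png

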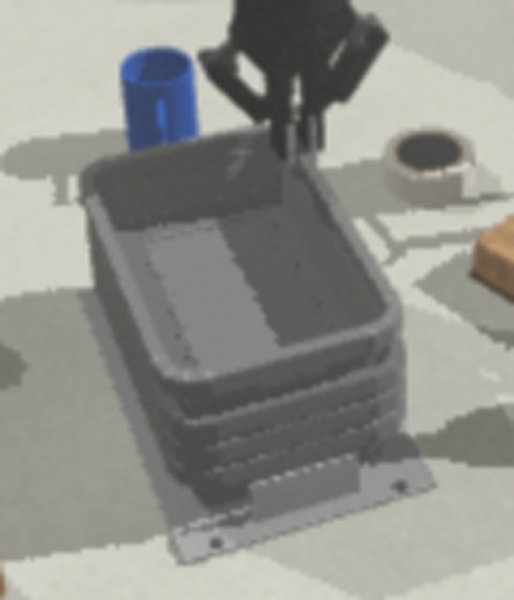

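The tray rim now shows a gap all round. Next I'll measure the tilt and check the next tray's rim.

```bash
cat > tilt.py <<'E'
from h import *
def tilt(c,a,zlo,zhi,names=("scene","top"),show=True):
    x=np.array([np.cos(a),np.sin(a)]);y=np.array([-x[1],x[0]])
    for n in names:
        W=cloud(n,arm.snapshot(n)[1]).reshape(-1,3);v=W[:,:2]-c;X=v@x;Y=v@y
        m=(abs(X)<.122)&(abs(Y)<.082)&((abs(X)>.109)|(abs(Y)>.069))&(W[:,2]>zlo)&(W[:,2]<zhi)
        A=np.c_[X,Y,np.ones_like(X)][m];z=W[m,2];k=np.ones(len(z),bool)
        for _ in range(8):
            q=np.linalg.lstsq(A[k],z[k],rcond=None)[0];e=z-A@q;k=(e<.004)&(e>-.003)
        print(n,m.sum(),k.sum(),"centre rim z",q[2].round(4),"slope x,y deg",np.degrees(q[:2]).round(2),"ends",(q[2]-.109*q[0]).round(4),(q[2]+.109*q[0]).round(4))
        g=W[m][e<-.012];
        b=(X>.1)&(abs(Y)<.08)&(X<.14)&(W[:,2]>.04)&(W[:,2]<.2)
        if show:print(" far end z hist 3mm",list(zip(range(60,160,3),np.histogram(W[b,2],np.arange(.060,.160,.003))[0])))
E
python3 - <<'E'
from tilt import *
tilt(np.array([.588,-.223]),np.radians(-8.55),.1,.145)
E
```

```text
scene 790 500 centre rim z 0.1253 slope x,y deg [-0.35  0.37] ends 0.126 0.1246
 far end z hist 3mm [(60, np.int64(42)), (63, np.int64(50)), (66, np.int64(36)), (69, np.int64(87)), (72, np.int64(55)), (75, np.int64(15)), (78, np.int64(41)), (81, np.int64(52)), (84, np.int64(52)), (87, np.int64(88)), (90, np.int64(172)), (93, np.int64(42)), (96, np.int64(18)), (99, np.int64(4)), (102, np.int64(3)), (105, np.int64(12)), (108, np.int64(16)), (111, np.int64(48)), (114, np.int64(48)), (117, np.int64(47)), (120, np.int64(69)), (123, np.int64(134)), (126, np.int64(29)), (129, np.int64(0)), (132, np.int64(0)), (135, np.int64(0)), (138, np.int64(0)), (141, np.int64(0)), (144, np.int64(0)), (147, np.int64(0)), (150, np.int64(0)), (153, np.int64(0)), (156, np.int64(0))]
top 299 200 centre rim z 0.1245 slope x,y deg [-0.81  0.73] ends 0.126 0.1229
 far end z hist 3mm [(60, np.int64(0)), (63, np.int64(0)), (66, np.int64(0)), (69, np.int64(0)), (72, np.int64(0)), (75, np.int64(0)), (78, np.int64(0)), (81, np.int64(0)), (84, np.int64(3)), (87, np.int64(2)), (90, np.int64(6)), (93, np.int64(9)), (96, np.int64(7)), (99, np.int64(11)), (102, np.int64(22)), (105, np.int64(22)), (108, np.int64(20)), (111, np.int64(22)), (114, np.int64(11)), (117, np.int64(26)), (120, np.int64(53)), (123, np.int64(30)), (126, np.int64(13)), (129, np.int64(4)), (132, np.int64(1)), (135, np.int64(0)), (138, np.int64(0)), (141, np.int64(0)), (144, np.int64(0)), (147, np.int64(0)), (150, np.int64(0)), (153, np.int64(0)), (156, np.int64(0))]
```

The tray came up nearly level because the grip is stiff, and the next tray is still seated. That isn't a corner-first peel, so I'll press it back to its seat and redo it with a lighter grip that lets it pivot.

servo_tool(moves=[{"linear": [0.5, 0, 3], "turn": 0}, {"linear": [0, 0, 3], "turn": 0}, {"linear": [0, 0, 3], "turn": 0}, {"linear": [0, 0, 3], "turn": 0}, {"linear": [0, 0, 2], "turn": 0}])

```text
clock: 14.35
tool_pos: [0.5195, -0.1399, 0.1007]
eef_rot: [0.0, 0.074, 0.997, 0.0]
ft_force: [-4.5, 5.5, 13.1]
gripper_width: 0.082
grasp_force: 62.2
```

servo_tool(moves=[{"linear": [0, 0, 1], "turn": 0}, {"linear": [0, 0, 0], "turn": 0}, {"linear": [0, 0, 0], "turn": 0}, {"linear": [0, 0, 0], "turn": 0}, {"linear": [0, 0, 0], "turn": 0}])

```text
clock: 14.98
tool_pos: [0.5195, -0.14, 0.0999]
eef_rot: [0.0, 0.074, 0.997, -0.0]
ft_force: [-3.8, 5.6, 12.4]
gripper_width: 0.078
grasp_force: 62.2
```

```bash
python3 - <<'E'
from tilt import *
s=arm.state();print(s["tool_pos"],s["ft_force"],s["wrist_torque"])
tilt(np.array([.588,-.222]),np.radians(-8.55),.098,.13,show=False)
E
```

```text
[ 0.51949815 -0.13999039  0.09990285] [-3.84794106  5.56968162 12.37401218] [0.69016585 0.80466542 0.02926394]
scene 777 482 centre rim z 0.1164 slope x,y deg [ 0.38 -2.63] ends 0.1157 0.1172
top 280 167 centre rim z 0.1153 slope x,y deg [-0.03 -2.36] ends 0.1154 0.1153
```

servo_tool(moves=[{"linear": [0, 0, 0], "turn": 0}, {"linear": [0, 0, 0], "turn": 0}, {"linear": [0, 0, -15], "turn": 0}, {"linear": [0, 0, -20], "turn": 0}, {"linear": [0, 0, -15], "turn": 0}], claw=0.4)

```text
clock: 15.7
tool_pos: [0.5195, -0.1414, 0.1499]
eef_rot: [0.001, 0.074, 0.997, -0.0]
ft_force: [0.9, -0.1, -1.5]
gripper_width: 0.399
grasp_force: 0.0
```

```bash
python3 - <<'E'
from tilt import *
tilt(np.array([.588,-.222]),np.radians(-8.55),.098,.13,show=False)
plan([(.5767,-.294,.15,81.45),(.5767,-.294,.118,81.45)])
E
```

```text
scene 771 503 centre rim z 0.1164 slope x,y deg [ 0.3 -2.7] ends 0.1158 0.1169
top 263 148 centre rim z 0.115 slope x,y deg [ 0.06 -2.49] ends 0.1149 0.1152
-> [ 0.5767 -0.294   0.15   81.45  ] n 3
[-26.1, -47.5, 0.2] 0.0
[-26.1, -47.5, 0.2] 0.0
[-26.1, -47.5, 0.2] 0.0
-> [ 0.5767 -0.294   0.118  81.45  ] n 1
[0.0, 0.0, 32.0] -0.0
```

servo_tool(moves=[{"linear": [-26, -47.5, 0], "turn": 0}, {"linear": [-26, -47.5, 0], "turn": 0}, {"linear": [-26, -47.5, 0], "turn": 0}, {"linear": [0, 0, 15], "turn": 0}, {"linear": [0, 0, 9], "turn": 0}], claw=0)

```text
clock: 16.42
tool_pos: [0.5742, -0.2926, 0.1224]
eef_rot: [-0.001, 0.074, 0.997, 0.001]
ft_force: [0.0, 0.1, 0.4]
gripper_width: -0.001
grasp_force: 0.0
```

servo_tool(moves=[{"linear": [0, 0, 4], "turn": 0}, {"linear": [0, 0, 4], "turn": 0}, {"linear": [0, 0, 4], "turn": 0}, {"linear": [0, 0, 3], "turn": 0}, {"linear": [0, 0, 1], "turn": 0}])

```text
clock: 17.05
tool_pos: [0.5755, -0.2931, 0.1107]
eef_rot: [0.001, 0.074, 0.997, -0.001]
ft_force: [-3.8, 1.0, 9.5]
gripper_width: -0.001
grasp_force: 4.7
```

servo_tool(moves=[{"linear": [0, 0, 1.5], "turn": 0}, {"linear": [0, 0, 0], "turn": 0}, {"linear": [0, 0, -12], "turn": 0}, {"linear": [0, 0, -20], "turn": 0}, {"linear": [0, 48, 0], "turn": 0}])

```text
clock: 17.68
tool_pos: [0.5825, -0.2512, 0.1415]
eef_rot: [0.002, 0.078, 0.997, -0.002]
ft_force: [0.9, 0.5, -1.0]
gripper_width: 0.001
grasp_force: 0.0
```

servo_tool(moves=[{"linear": [-1, 48, 0], "turn": 0}, {"linear": [-1, 47, 0], "turn": 0}, {"linear": [0, 0, 15], "turn": 0}, {"linear": [0, 0, 9], "turn": 0}, {"linear": [0, 0, 5], "turn": 0}])

```text
clock: 18.3
tool_pos: [0.5982, -0.1539, 0.1104]
eef_rot: [0.0, 0.076, 0.997, -0.0]
ft_force: [-3.2, 1.7, 13.1]
gripper_width: -0.002
grasp_force: 6.3
```

servo_tool(moves=[{"linear": [0, 0, 2], "turn": 0}, {"linear": [0, 0, 1], "turn": 0}, {"linear": [0, 0, 1], "turn": 0}, {"linear": [0, 0, 0], "turn": 0}, {"linear": [0, 0, 0], "turn": 0}])

```text
clock: 18.92
tool_pos: [0.5985, -0.1538, 0.1099]
eef_rot: [0.0, 0.076, 0.997, -0.001]
ft_force: [-9.2, 2.0, 20.7]
gripper_width: -0.003
grasp_force: 10.4
```

```bash
python3 - <<'E'
from tilt import *
tilt(np.array([.588,-.222]),np.radians(-8.55),.098,.13,show=False)
E
```

```text
scene 695 464 centre rim z 0.112 slope x,y deg [-0.07 -0.17] ends 0.1121 0.1118
top 172 94 centre rim z 0.1086 slope x,y deg [ 0.28 -2.26] ends 0.1081 0.1091
```

servo_tool(moves=[{"linear": [0, 0, -20], "turn": 0}, {"linear": [0, 0, -25], "turn": 0}, {"linear": [40, 0, 0], "turn": 0}, {"linear": [38, 1, 0], "turn": 0}, {"linear": [0, 0, 10], "turn": 0}], claw=0.4)

```text
clock: 19.65
tool_pos: [0.5198, -0.1414, 0.1416]
eef_rot: [0.0, 0.076, 0.997, -0.001]
ft_force: [0.6, -0.3, -0.9]
gripper_width: 0.4
grasp_force: 0.0
```

```bash
python3 - <<'E'
from tilt import *
tilt(np.array([.588,-.222]),np.radians(-8.55),.098,.13,show=False)
plan([(.517,-.1390,.098,81.45)])
E
```

```text
scene 738 505 centre rim z 0.1119 slope x,y deg [ 0.1  -0.15] ends 0.1117 0.1121
top 279 182 centre rim z 0.1113 slope x,y deg [-0.25  0.29] ends 0.1117 0.1108
-> [ 0.517 -0.139  0.098 81.45 ] n 1
[4.2, 1.5, 42.3] -0.001
```

servo_tool(moves=[{"linear": [4, 1.5, 15], "turn": 0}, {"linear": [0, 0, 13], "turn": 0}, {"linear": [0, 0, 8], "turn": 0}, {"linear": [0, 0, 5], "turn": 0}, {"linear": [0, 0, 0], "turn": 0}])

```text
clock: 20.38
tool_pos: [0.5174, -0.1376, 0.0994]
eef_rot: [-0.0, 0.074, 0.997, 0.0]
ft_force: [-0.1, 0.3, 0.0]
gripper_width: 0.398
grasp_force: 0.0
```

servo_tool(moves=[{"linear": [0, 0, 0], "turn": 0}, {"linear": [0, 0, 0], "turn": 0}, {"linear": [0, 0, 0], "turn": 0}, {"linear": [0, 0, 0], "turn": 0}, {"linear": [0, 0, 0], "turn": 0}], claw=0.09)

```text
clock: 21.0
tool_pos: [0.5177, -0.1389, 0.1002]
eef_rot: [0.0, 0.075, 0.997, -0.001]
ft_force: [-0.5, -5.4, 3.4]
gripper_width: 0.099
grasp_force: 23.6
```

servo_tool(moves=[{"linear": [0, -1, 0], "turn": 0}, {"linear": [0, 0, 0], "turn": 0}, {"linear": [0, 0, -1], "turn": 0}, {"linear": [0, 0, -1], "turn": 0}, {"linear": [0, 0, -1.5], "turn": 0}], claw=0.094)

```text
clock: 21.62
tool_pos: [0.5176, -0.139, 0.1021]
eef_rot: [0.001, 0.074, 0.997, 0.0]
ft_force: [3.4, -6.1, -6.6]
gripper_width: 0.095
grasp_force: 22.6
```

servo_tool(moves=[{"linear": [0, 0, -1.5], "turn": 0}, {"linear": [0, 0, -1.5], "turn": 0}, {"linear": [0, 0, -1.5], "turn": 0}, {"linear": [0, 0, -1.5], "turn": 0}, {"linear": [0, 0, -1.5], "turn": 0}])

```text
clock: 22.25
tool_pos: [0.5171, -0.1389, 0.1099]
eef_rot: [-0.0, 0.074, 0.997, 0.0]
ft_force: [1.6, -4.0, -3.6]
gripper_width: 0.096
grasp_force: 23.0
```

```bash
python3 - <<'E'
from tilt import *
s=arm.state();print(s["tool_pos"],s["ft_force"],s["wrist_torque"])
tilt(np.array([.588,-.222]),np.radians(-8.55),.098,.14,show=False)
E
```

```text
[ 0.51707515 -0.13888298  0.10993862] [ 1.62841627 -4.04144092 -3.55353366] [-1.07343808 -0.27314666  0.00452177]
scene 789 513 centre rim z 0.1187 slope x,y deg [-1.9  -0.08] ends 0.1223 0.1151
top 279 178 centre rim z 0.1171 slope x,y deg [-2.28  0.13] ends 0.1214 0.1127
```

servo_tool(moves=[{"linear": [0, 0, -2], "turn": 0}, {"linear": [-0.2, 0, -2], "turn": 0}, {"linear": [-0.2, 0, -2], "turn": 0}, {"linear": [-0.3, 0, -2], "turn": 0}, {"linear": [-0.3, 0, -2], "turn": 0}], claw=0.097)

```text
clock: 22.98
tool_pos: [0.518, -0.138, 0.1208]
eef_rot: [-0.001, 0.074, 0.997, 0.0]
ft_force: [-0.6, -0.1, -1.2]
gripper_width: 0.097
grasp_force: 18.2
```

```bash
python3 - <<'E'
from tilt import *
s=arm.state();print(s["tool_pos"],s["ft_force"],s["wrist_torque"],s["grasp_force"],s["gripper_width"])
tilt(np.array([.588,-.222]),np.radians(-8.55),.098,.15,show=False)
E
```

```text
[ 0.517998   -0.13804275  0.12076541] [-0.57569367 -0.05955076 -1.19049553] [ 0.0046516   0.07978933 -0.05428406] 18.154674768447876 0.09657830454316073
scene 803 531 centre rim z 0.1275 slope x,y deg [-2.88  0.28] ends 0.133 0.122
top 281 149 centre rim z 0.1268 slope x,y deg [-2.98 -0.42] ends 0.1325 0.1212
```

The peel works: the near corner is up about 10 mm with the far one nearly down. I'll lighten the grip further so the far end settles back and the corner lift is unmistakable.

servo_tool(moves=[{"linear": [0, 0, 0], "turn": 0}, {"linear": [0, 0, 2], "turn": 0}, {"linear": [0, 0, 2], "turn": 0}, {"linear": [0, 0, 2], "turn": 0}, {"linear": [0, 0, 0], "turn": 0}], claw=0.102)

```text
clock: 23.7
tool_pos: [0.5182, -0.139, 0.1146]
eef_rot: [-0.0, 0.074, 0.997, -0.0]
ft_force: [-0.5, 0.2, -0.3]
gripper_width: 0.099
grasp_force: 7.5
```

```bash
python3 - <<'E'
from tilt import *
s=arm.state();print(s["tool_pos"],s["ft_force"],s["wrist_torque"],s["grasp_force"],s["gripper_width"])
tilt(np.array([.588,-.222]),np.radians(-8.55),.098,.15,show=False)
E
```

```text
[ 0.51819491 -0.13900183  0.11456491] [-0.46811413  0.18698806 -0.32322611] [-0.03158738  0.01789863 -0.05966584] 7.493895962834358 0.09872701638381005
scene 802 522 centre rim z 0.1217 slope x,y deg [-2.8   0.35] ends 0.1271 0.1164
top 289 176 centre rim z 0.1197 slope x,y deg [-2.75  0.61] ends 0.1249 0.1144
```

servo_tool(moves=[{"linear": [0, 0, 2], "turn": 0}, {"linear": [0, 0, 2.5], "turn": 0}, {"linear": [0, 0, 0], "turn": 0}, {"linear": [0, 0, -2], "turn": 0}, {"linear": [0, 0, -2], "turn": 0}])

```text
clock: 24.42
tool_pos: [0.5185, -0.1389, 0.1145]
eef_rot: [0.0, 0.074, 0.997, 0.0]
ft_force: [0.7, -0.1, -1.0]
gripper_width: 0.105
grasp_force: 7.6
```

servo_tool(moves=[{"linear": [0, 0, -2.5], "turn": 0}, {"linear": [-0.2, 0, -2.5], "turn": 0}, {"linear": [-0.2, 0, -2.5], "turn": 0}, {"linear": [-0.3, 0, -2.5], "turn": 0}, {"linear": [-0.3, 0, -2.5], "turn": 0}])

```text
clock: 25.05
tool_pos: [0.5194, -0.1391, 0.127]
eef_rot: [0.0, 0.074, 0.997, -0.0]
ft_force: [0.7, 0.2, -0.8]
gripper_width: 0.099
grasp_force: 7.9
```

```bash
python3 - <<'E'
from tilt import *
s=arm.state();print(s["tool_pos"],s["ft_force"],s["wrist_torque"],s["grasp_force"],s["gripper_width"])
tilt(np.array([.588,-.222]),np.radians(-8.55),.098,.16,show=False)
E
```

```text
[ 0.51936836 -0.13905586  0.12698486] [ 0.71683921  0.20764908 -0.78097111] [-0.00177946  0.00453493 -0.05708246] 7.884606420993805 0.09912474078376882
scene 783 515 centre rim z 0.1287 slope x,y deg [-6.    0.71] ends 0.1401 0.1173
top 290 176 centre rim z 0.127 slope x,y deg [-5.92  0.63] ends 0.1383 0.1158
```

servo_tool(moves=[{"linear": [0, 0, 0], "turn": 0}, {"linear": [0, 0, 0], "turn": 0}, {"linear": [0, 0, -10], "turn": 0}, {"linear": [0, 0, -25], "turn": 0}, {"linear": [0, 0, -25], "turn": 0}], claw=0)

```text
clock: 25.78
tool_pos: [0.5194, -0.1387, 0.188]
eef_rot: [0.0, 0.074, 0.997, 0.0]
ft_force: [0.2, 0.7, -1.3]
gripper_width: 0.078
grasp_force: 59.4
```

```bash
python3 - <<'E'
from h import *
c=[];A=[]
for n,k in(("scene","s4"),("top","t4")):
    z=np.load(k+".npz");W=cloud(n,z["d"]);hsv=cv2.cvtColor(z["p"],cv2.COLOR_RGB2HSV)
    b=(hsv[...,0]<25)&(hsv[...,1]>90)&(W[...,0]>.4)&(W[...,0]<.76)&(W[...,1]>-.72)&(W[...,1]<-.36)&(W[...,2]>.072)&(W[...,2]<.09)
    b=cv2.morphologyEx(b.astype(np.uint8),cv2.MORPH_OPEN,np.ones((3,3)))>0
    print(cv2.minAreaRect((W[b][:,:2]*1000).astype(np.float32)),np.median(W[b][:,2]))
print(yaw()[::2])
from tilt import tilt
tilt(np.array([.588,-.222]),np.radians(-8.55),.15,.24,show=False)
E
```

```text
((609.5463256835938, -553.2330322265625), (264.0001220703125, 189.92897033691406), 14.269139289855957) 0.08161739754567066
((606.8734741210938, -549.4371948242188), (259.40447998046875, 192.88339233398438), 14.483805656433105) 0.07908486327121533
(np.float64(81.50987688471056), array([ 0.51937007, -0.1386742 ,  0.18797936]))
scene 849 539 centre rim z 0.1894 slope x,y deg [-6.1   1.12] ends 0.201 0.1778
top 348 180 centre rim z 0.1928 slope x,y deg [-5.51  0.49] ends 0.2033 0.1823
```

```bash
python3 - <<'E'
from h import *
plan([(.5126,-.501,.215,104.4)])
E
```

```text
-> [  0.5126  -0.501    0.215  104.4   ] n 7
[-6.4, -51.3, -3.5] -0.057
[-3.5, -51.6, -3.5] -0.057
[-0.5, -51.7, -3.5] -0.057
[2.5, -51.7, -3.5] -0.057
[5.4, -51.4, -3.5] -0.057
[8.3, -51.0, -3.5] -0.057
[11.2, -50.5, -3.5] -0.057
```

servo_tool(moves=[{"linear": [-6.5, -40, -15], "turn": -0.057}, {"linear": [-3.5, -51.5, -9.5], "turn": -0.057}, {"linear": [-0.5, -51.5, 0], "turn": -0.057}, {"linear": [2.5, -51.5, 0], "turn": -0.057}, {"linear": [5.5, -51.5, 0], "turn": -0.057}])

```text
clock: 26.5
tool_pos: [0.5142, -0.3873, 0.2105]
eef_rot: [-0.0, -0.069, 0.998, 0.0]
ft_force: [-0.1, 0.1, 0.4]
gripper_width: 0.079
grasp_force: 59.4
```

servo_tool(moves=[{"linear": [8.5, -51, 0], "turn": -0.057}, {"linear": [11, -50.5, 0], "turn": -0.057}, {"linear": [0, -11, 10], "turn": 0}, {"linear": [0, 0, 20], "turn": 0}, {"linear": [0, 0, 20], "turn": 0}])

```text
clock: 27.12
tool_pos: [0.5153, -0.4973, 0.1593]
eef_rot: [-0.0, -0.126, 0.992, 0.001]
ft_force: [0.0, -0.0, -0.5]
gripper_width: 0.082
grasp_force: 59.4
```

```bash
python3 - <<'E'
from tilt import *
print(yaw()[::2],arm.state()["ft_force"])
plan([(.5126,-.501,.14,104.4)])
p1,d=arm.snapshot("scene");cv2.imwrite("pics/s6.png",cv2.resize(p1[150:384,0:312,::-1],(800,600),interpolation=cv2.INTER_CUBIC))
tilt(np.array([.608,-.551]),np.radians(14.4),.13,.2,show=False)
E
```

```text
(np.float64(104.4914658697171), array([ 0.51531971, -0.49732184,  0.15930588])) [ 0.04333506 -0.03349795 -0.52784113]
-> [  0.5126  -0.501    0.14   104.4   ] n 1
[3.6, -2.9, 19.3] 0.002
scene 1148 690 centre rim z 0.1562 slope x,y deg [-6.52  1.7 ] ends 0.1686 0.1438
top 294 166 centre rim z 0.1532 slope x,y deg [-5.72  3.05] ends 0.164 0.1423
```

View pics/s6.png

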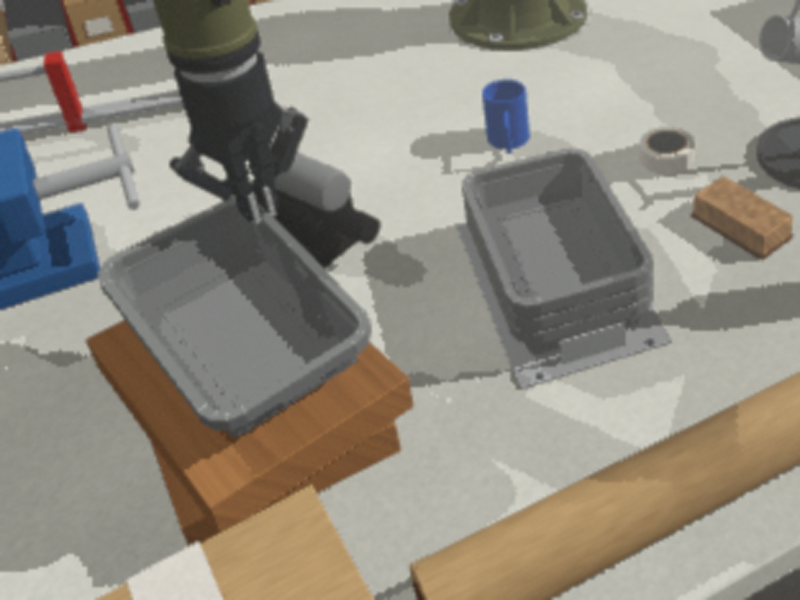

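The picture shows the peeled tray at (230,310) above the boards and the rest of the stack seated at (560,240). I'll set it flat on the boards to level it, then regrip at the middle of the rim.

servo_tool(moves=[{"linear": [3.5, -3, 12], "turn": 0}, {"linear": [0, 0, 12], "turn": 0}, {"linear": [0, 0, 9], "turn": 0}, {"linear": [0, 0, 5], "turn": 0}, {"linear": [0, 0, 4], "turn": 0}], claw=0.1)

```text
clock: 27.9
tool_pos: [0.5121, -0.5039, 0.1193]
eef_rot: [0.0, -0.125, 0.992, -0.0]
ft_force: [-0.1, 0.8, 0.2]
gripper_width: 0.101
grasp_force: 11.7
```

servo_tool(moves=[{"linear": [0, 0, 1], "turn": 0}, {"linear": [0, 0, 0], "turn": 0}, {"linear": [0, 0, 0], "turn": 0}, {"linear": [0, 0, 0], "turn": 0}, {"linear": [0, 0, 0], "turn": 0}])

```text
clock: 28.52
tool_pos: [0.5122, -0.5038, 0.1185]
eef_rot: [0.0, -0.125, 0.992, -0.0]
ft_force: [-0.2, -0.7, 0.0]
gripper_width: 0.102
grasp_force: 11.7
```

```bash
python3 - <<'E'
from tilt import *
s=arm.state();print(s["tool_pos"],s["ft_force"],s["wrist_torque"],s["grasp_force"])
tilt(np.array([.608,-.551]),np.radians(14.4),.105,.15,show=False)
E
```

```text
[ 0.51216695 -0.50381021  0.11848088] [-0.23282557 -0.71994268  0.01108224] [-0.00067978  0.02044801 -0.0528303 ] 11.720400899648666
scene 1152 783 centre rim z 0.1286 slope x,y deg [-0.51 -0.07] ends 0.1295 0.1276
top 357 183 centre rim z 0.1263 slope x,y deg [-0.17  0.37] ends 0.1267 0.126
```

servo_tool(moves=[{"linear": [0, 0, 0], "turn": 0}, {"linear": [0, 0, 0], "turn": 0}, {"linear": [0, 0, -15], "turn": 0}, {"linear": [0, 0, -15], "turn": 0}, {"linear": [-20, 0, 0], "turn": 0}], claw=0.4)

```text
clock: 29.25
tool_pos: [0.5315, -0.5013, 0.1515]
eef_rot: [0.001, -0.123, 0.992, -0.002]
ft_force: [1.2, -0.5, -0.7]
gripper_width: 0.403
grasp_force: 0.0
```

servo_tool(moves=[{"linear": [-35, 0, 0], "turn": 0}, {"linear": [-26, 0, 0], "turn": 0}, {"linear": [0, 0, 12], "turn": 0}, {"linear": [0, 0, 0], "turn": 0}, {"linear": [0, 0, 0], "turn": 0}])

```text
clock: 29.88
tool_pos: [0.5892, -0.4848, 0.136]
eef_rot: [-0.001, -0.124, 0.992, -0.0]
ft_force: [0.4, 0.4, 0.2]
gripper_width: 0.397
grasp_force: 0.0
```

```bash
python3 - <<'E'
from h import *
a,r,p=yaw();print(a,p)
c=np.array([.608,-.551])
for n in("scene","top"):
    W=cloud(n,arm.snapshot(n)[1]).reshape(-1,3);v=W[:,:2]-c
    m=(abs(v[:,0])<.18)&(abs(v[:,1])<.16)&(W[:,2]>.119)&(W[:,2]<.133)
    print(n,cv2.minAreaRect((W[m][:,:2]*1000).astype(np.float32)),np.median(W[m,2]))
E
```

```text
104.23822242731376 [ 0.58916513 -0.48475828  0.13596274]
scene ((610.3106689453125, -553.8159790039062), (238.25656127929688, 154.2015380859375), 14.195006370544434) 0.1272018988704468
top ((608.5277099609375, -548.0411376953125), (236.25576782226562, 155.79295349121094), 16.898258209228516) 0.12452973380523802
```

servo_tool(moves=[{"linear": [0, 0.5, 8], "turn": 0}, {"linear": [0, 0, 7], "turn": 0}, {"linear": [0, 0, 4], "turn": 0}, {"linear": [0, 0, 2], "turn": 0}, {"linear": [0, 0, 0], "turn": 0}])

```text
clock: 30.6
tool_pos: [0.5903, -0.4832, 0.1151]
eef_rot: [-0.0, -0.125, 0.992, 0.0]
ft_force: [-0.3, 0.5, -0.2]
gripper_width: 0.397
grasp_force: 0.0
```

servo_tool(moves=[{"linear": [0, 0, 0], "turn": 0}, {"linear": [0, 0, 0], "turn": 0}, {"linear": [0, 0, 0], "turn": 0}, {"linear": [0, 0, 0], "turn": 0}, {"linear": [0, 0, 0], "turn": 0}], claw=0)

```text
clock: 31.22
tool_pos: [0.5906, -0.4834, 0.1159]
eef_rot: [0.0, -0.125, 0.992, -0.0]
ft_force: [-0.7, 1.0, 3.4]
gripper_width: 0.083
grasp_force: 62.0
```

servo_tool(moves=[{"linear": [0, 0, -5], "turn": 0}, {"linear": [0, 0, -15], "turn": 0}, {"linear": [0, 0, -25], "turn": 0}, {"linear": [0, 0, -30], "turn": 0}, {"linear": [0, 0, -15], "turn": 0}])

```text
clock: 31.85
tool_pos: [0.5912, -0.4836, 0.2084]
eef_rot: [0.001, -0.125, 0.992, -0.001]
ft_force: [0.3, -0.3, -1.5]
gripper_width: 0.08
grasp_force: 61.6
```

```bash
python3 - <<'E'
from tilt import *
a,r,p=yaw();print(a,p)
tilt(np.array([.609,-.551]),np.radians(14.4),.19,.26,show=False)
plan([(.5987,-.1508,.205,81.45)])
E
```

```text
104.33412918358303 [ 0.59118123 -0.48357323  0.20836366]
scene 1297 779 centre rim z 0.2201 slope x,y deg [0.03 0.24] ends 0.22 0.2201
top 305 178 centre rim z 0.2202 slope x,y deg [ 0.31 -0.17] ends 0.2196 0.2208
-> [ 0.5987 -0.1508  0.205  81.45  ] n 7
[-12.8, 45.8, 0.4] 0.057
[-10.2, 46.5, 0.4] 0.057
[-7.5, 47.0, 0.4] 0.057
[-4.8, 47.3, 0.4] 0.057
[-2.1, 47.5, 0.4] 0.057
[0.6, 47.6, 0.4] 0.057
[3.3, 47.4, 0.4] 0.057
```

servo_tool(moves=[{"linear": [-13, 46, 0], "turn": 0.057}, {"linear": [-10, 46.5, 0], "turn": 0.057}, {"linear": [-7.5, 47, 0], "turn": 0.057}, {"linear": [-5, 47.5, 0], "turn": 0.057}, {"linear": [-2, 47.5, 0], "turn": 0.057}])

```text
clock: 32.58
tool_pos: [0.5948, -0.2433, 0.2039]
eef_rot: [-0.001, 0.018, 1.0, 0.0]
ft_force: [0.1, -0.3, -0.6]
gripper_width: 0.08
grasp_force: 61.6
```

servo_tool(moves=[{"linear": [0.5, 47.5, 0], "turn": 0.057}, {"linear": [3, 40, 0], "turn": 0.057}, {"linear": [0, 7, 0], "turn": 0}, {"linear": [0, 0, 0], "turn": 0}, {"linear": [0, 0, 0], "turn": 0}])

```text
clock: 33.2
tool_pos: [0.5981, -0.1528, 0.2046]
eef_rot: [-0.0, 0.076, 0.997, -0.0]
ft_force: [-0.0, 0.2, -0.4]
gripper_width: 0.081
grasp_force: 61.6
```

```bash
python3 - <<'E'
from tilt import *
a,r,p=yaw();print(a,p,arm.state()["clock"])
tilt(np.array([.588,-.222]),np.radians(-8.55),.19,.24)
plan([(.5987,-.1508,.205,81.45)])
E
```

```text
81.33112013222866 [ 0.59809375 -0.15276276  0.20462715] 33.2
scene 823 487 centre rim z 0.2164 slope x,y deg [-0.16  0.39] ends 0.2167 0.2161
 far end z hist 3mm [(60, np.int64(43)), (63, np.int64(55)), (66, np.int64(43)), (69, np.int64(76)), (72, np.int64(53)), (75, np.int64(18)), (78, np.int64(50)), (81, np.int64(41)), (84, np.int64(42)), (87, np.int64(62)), (90, np.int64(149)), (93, np.int64(22)), (96, np.int64(0)), (99, np.int64(0)), (102, np.int64(0)), (105, np.int64(0)), (108, np.int64(0)), (111, np.int64(0)), (114, np.int64(0)), (117, np.int64(0)), (120, np.int64(0)), (123, np.int64(0)), (126, np.int64(0)), (129, np.int64(0)), (132, np.int64(0)), (135, np.int64(0)), (138, np.int64(0)), (141, np.int64(0)), (144, np.int64(0)), (147, np.int64(0)), (150, np.int64(0)), (153, np.int64(0)), (156, np.int64(0))]
top 231 147 centre rim z 0.2138 slope x,y deg [-0.54 -0.59] ends 0.2149 0.2128
 far end z hist 3mm [(60, np.int64(0)), (63, np.int64(0)), (66, np.int64(0)), (69, np.int64(0)), (72, np.int64(0)), (75, np.int64(0)), (78, np.int64(0)), (81, np.int64(0)), (84, np.int64(0)), (87, np.int64(0)), (90, np.int64(0)), (93, np.int64(0)), (96, np.int64(0)), (99, np.int64(0)), (102, np.int64(0)), (105, np.int64(0)), (108, np.int64(0)), (111, np.int64(0)), (114, np.int64(0)), (117, np.int64(0)), (120, np.int64(0)), (123, np.int64(0)), (126, np.int64(0)), (129, np.int64(0)), (132, np.int64(0)), (135, np.int64(0)), (138, np.int64(0)), (141, np.int64(0)), (144, np.int64(0)), (147, np.int64(0)), (150, np.int64(0)), (153, np.int64(0)), (156, np.int64(0))]
-> [ 0.5987 -0.1508  0.205  81.45  ] n 1
[-0.2, 1.7, -0.2] -0.002
```

servo_tool(moves=[{"linear": [0, 1.5, -1], "turn": 0}, {"linear": [0, 0, 0], "turn": 0}, {"linear": [0, 0, 0], "turn": 0}, {"linear": [0, 0, 0], "turn": 0}, {"linear": [0, 0, 0], "turn": 0}])

```text
clock: 33.92
tool_pos: [0.5988, -0.149, 0.2063]
eef_rot: [-0.0, 0.074, 0.997, -0.0]
ft_force: [0.5, -0.0, -0.1]
gripper_width: 0.08
grasp_force: 61.6
```

```bash
python3 - <<'E'
from h import *
W=cloud("scene",arm.snapshot("scene")[1]).reshape(-1,3)
m=(W[:,0]>.45)&(W[:,0]<.545)&(W[:,1]>.11)&(W[:,1]<.22)&(W[:,2]>.11)&(W[:,2]<.2);print("cup pts",m.sum(),W[m].mean(0))
print(arm.state()["tool_pos"],arm.hand_in())
E
```

```text
cup pts 440 [0.5109432  0.1498276  0.16423017]
the job is handed in; nothing more can be done
[ 0.59873413 -0.14900986  0.20629095] None
```

Handed in at 34 s: the cup hangs on the free hook, the next tray is seated, and the top tray is held level about 10.5 cm above where it sat. My first lift came up nearly level instead of corner-first, so I pressed the tray back and re-peeled it corner-first with a light grip, then set it briefly on the oak boards to level and regrip it.

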